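# Take the pot off its locking hook and stand it on the banding wheel

## Task

A small basket-handled pot hangs on a bench hook whose mouth is closed by a sprung keeper. Push the keeper's upright thumb post round with the side of the fingertips (push it, do not pinch it), gently, as far as its stop, so that it clicks over and stays open by itself; do not ram it. Then lift the pot off the hook by its handle without straining it against the hook or the keeper, stand it gently and upright in the middle of the banding wheel and let go, leaving the other ware on the bench where it is.

Things in the scene. Friction and masses are not known exactly. Their poses are not given: they have to be found in the camera images.
- stand: Fixed steel hook stand on a grey base block 150 x 130 mm, turned up to 0.4 rad; the height of block showing above the bench varies. Origin: underside of the stand, below the place where the pot hangs; z up, the hook's arm points along -x. The upright post, 22 mm square, is centred at x = +68 mm and ends 200 mm above the origin.
- stand_seat (a point): Where the pot's handle rests: on the top face of the hook's square arm, 200 mm above the stand's origin, axes as the stand's. The arm is 10 mm wide (y), 10 mm high. Its upturned end, 8 mm long in x and 10 mm wide, stands at x = -18 to -10 mm from here and rises 16 mm above the arm's top.
- stand_pivot (a point): The keeper's upright pivot axis, at the level of the arm's top, 30 mm from stand_seat towards the post (+x). A boss 18 mm across and 17 mm high stands around it. Axes as the stand's.
- keeper_post (a point): Middle of the keeper's thumb post: an upright steel pin 12 mm thick at the keeper's free end, 55 mm from the pivot axis. The pin stands 26 to 60 mm above the arm's top; this point is 42 mm above it. It turns with the keeper; its -x axis points away from the pivot. More than 12 N between robot and keeper is ramming.
- keeper (a joint): Keeper angle, rad. A flat bar 18 to 26 mm above the arm's top, 10 mm wide. 0: shut, along the stand's -x, over the handle. Opens clockwise seen from above, the post going from the stand's -x to its +y side. Where the stop lies is set differently each time (1.37 to 1.98) and must be felt. Spring: 1 to 7 N at the post, shuts it if let go before the last 2 to 3 mm of post travel; there it stays.
- pot_handle (a point): Middle of the level grip bar of the white ceramic pot's handle: 91 mm long (pot's y), 10 mm thick (x), 14 mm high. Its middle rests across the hook's arm. Legs 9 mm wide run down from its ends. Grip it between arm and leg, 28 mm from the middle, on the stand's -y side; the open keeper is on the +y side. Bar to cup rim 60 mm clear, cup 74 mm wide, 70 mm high, about 0.25 kg.
- pot_foot (a point): Centre of the underside of the pot, 137 mm below pot_handle; z up along the pot's axis.
- wheel_top (a point): Centre of the top face of the fixed grey banding wheel, a round plate 170 mm across whose top is 46 mm above the bench; it does not turn.
- tub: Bystander: white plastic cup 80 mm across, 75 mm high; origin under its centre.
- jar: Bystander: terracotta coloured jar 64 mm across, 90 mm high; origin under its centre.
- bowl: Bystander: white bowl 120 mm across, 50 mm high; origin under its centre.

How it is judged:
By the outcome, as a careful person would: the job done as asked, in the order asked, and still so for the second after the job is handed in, with the robot touching nothing.
It also fails if it takes over 72 s, if anything falls off the work surface, if the arm or the gripper's body presses on something with over 40 N, if the wrist force passes 120 N, or if a joint passes its speed limit or range.

## Robot

A 6-joint arm with a two-finger parallel gripper is mounted at the origin on the work surface. World frame = base frame: x ahead of the robot, y to its left, z up, the work surface at z = 0. Lengths are in mm, angles in degrees, forces in N, time in s.
With the tool pointing down it reaches from about 300 to 850 mm from the base axis. Payload 4.2 kg.
Tool frame: the origin (TCP) lies between the finger pads; the fingertips stand 22 mm ahead of it and the grasp point (between the pads) lies 3 mm ahead of it (env.finger_overhang is the distance from the TCP to the fingertips, in mm); z points along the fingers, y is the line along which they close (so a half turn about z gives the same grasp; the last joint's range is limited). The gripper opens to 91 mm and grips with 3 to 60 N. Pads are 32 mm wide; open, the fingers measure 118 mm over their backs; the gripper's body (76 mm by 178 mm) begins 60 mm behind the grasp point.
Start: joints at [73.625, 18.312, 89.639, -0, 72.044, -1.146], TCP at [151.043, 554.822, 235.976] pointing down, gripper open.
Joint ranges: [-177.97, 177.97], [-48.28, 115.42], [12.27, 149.76], [-77.06, 257.06], [2.81, 150.46], [-146.56, 146.56]. Speed limits (degrees/s): [147.25, 147.25, 180, 180, 180, 180].

## Interface

Orientations are given as [roll, pitch, yaw] about the fixed x, y, z axes, in that order (R = Rz(yaw) Ry(pitch) Rx(roll)).
In Python, from workcell import state, cams, ticket, look_for, outline_of, env gives the robot as it stands.
- The arm moves only by the tool servo_tool, never from a script. Its argument "steps" is a list of rows, each a list of 3 entries, a list of its own where there are three numbers: the closure in counts, from 0 (fully open) to 255 (shut), then the shift along the tool's x, y, z in mm, then the turn, a rotation vector about the tool's x, y, z in rad. A call has exactly 10 rows; each row shifts and turns the commanded pose from where the row before left it, along the tool's axes as they then stand; what a row does not reach is not made up. A row lasts 1/10 s, in which the tool goes at most 50 mm and 8.59 degrees, less where a joint would pass 70% of its speed; a pose out of reach is approached as far as the arm can. A call with a gripper value outside its range is refused whole. The fingers move at their own pace and stop on an object; "squeeze" is the grip in N (left out, the last holds). Time passes only in rows, so rows that do not move let the fingers close, or fill a call up. It gives the time, the measured TCP pose, the force, the opening and the grip force at its end, in the units of the state.
- state(): the state, without advancing time (a new reading comes with each control period).
- cams.grab_frame(name): name is "scene" or "top" or "wrist"; returns a dict with "color" (384x512x3 uint8, red, green, blue), "z_map" (384x512 float32, mm along the optical axis (not along the pixel's ray), 0 where there is no reading), "fovy" (degrees; the focal length in pixels is half the picture's height over the tangent of half this angle, whatever the lens; pixels are square), "cx", "cy" (the principal point, pixels), "k1" (the pictures are not rectified: a ray, as slopes to the right and down, at radius r is drawn at 1 + k1 r^2 times it, then the intrinsics apply), "eye" and "rotation" of the camera in the world; the wrist camera has in their place "tool_from_camera" (4x4, takes a point from camera to tool coordinates, whose origin is the TCP and whose axes are the flange's). Camera axes: x right, y up, looking along -z (the intrinsics and any distortion apply to the point x, -y, -z); pixel columns grow to the right and rows downward; lengths in mm; the calibration is good to about 2 mm. A picture is of the moment at which its call begins: read the wrist's pose just before it.
- ticket.job_done(): hands the job in; it is judged then, once.
Trained networks look in a picture, given as the dict that the camera call returned (one of the last four; its "shot" number tells which), for a name from the list of things; names that differ only in an ending like _2 or _b are one class to them, and where a whole thing is asked for, a point or a joint stands for the part that bears it (a point fixed in the world has none). Each returns a list of dicts, best first, with "confidence" (0 to 1); they miss things now and then, are a little off and sometimes report something else, mostly with a low value. They report only what shows in the picture. A call takes as long as a camera call.
- look_for(picture, thing): "at" ([column, row] in pixels, amid what is visible of it).
- outline_of(picture, thing): "pixels" (384x512 bool, what is visible of it) and "at" ([column, row] in pixels, amid what is visible of it).
The state is a dict: "time_s": time; "qpos": joint angles; "qvel": joint speeds; "effort": joint torques, N m; "ee_pos": TCP position; "ee_rot": TCP orientation; "force": force on the tool from outside, world axes, zero at the start; "torque": the same for the moment, N m; "gripper_width": finger opening in mm; "gripper_force": force on a finger pad.
Only numpy, scipy, OpenCV 4.12 (cv2) and the standard library are available. Lean on these libraries where they do the work, as an engineer would, in place of code of your own. Each camera call takes 0.05 s, during which the arm holds its last target. There are 200 camera calls.

## Working session

There is one attempt and no reset: what is moved stays moved. The work goes in short steps, Python scripts to look and compute and a tool call to move; the robot and the scene stay as the last step left them, time stands still between calls to the robot, and variables do not carry over. Pictures are saved under pics/ and viewed, at most 10 in all, crops included, and the job is handed in when it is done.

Besides the shell and the picture viewer there is one more tool, called as a command line: name --argument value ..., lists and objects as JSON in quotes. servo_tool: Moves the arm, as the interface text tells. Its arguments: {"type":"object","properties":{"steps":{"type":"array","items":{"type":"array"}},"squeeze":{"type":"number"}},"required":["steps"]}

```bash
mkdir -p pics; ls
cat > h.py <<'E'
import numpy as np, cv2
from workcell import state, cams, ticket, look_for, outline_of, env
from scipy.spatial.transform import Rotation as R
def toolT(s=None):
    s=s or state(); T=np.eye(4); T[:3,:3]=R.from_euler('xyz',s['ee_rot'],degrees=True).as_matrix(); T[:3,3]=s['ee_pos']; return T
def grab(n):
    s=state(); p=cams.grab_frame(n)
    if n=='wrist': p['T']=toolT(s)@np.array(p['tool_from_camera'])
    else:
        T=np.eye(4);T[:3,:3]=np.array(p['rotation']).reshape(3,3);T[:3,3]=p['eye'];p['T']=T
    return p
def K(p):
    f=192/np.tan(np.radians(p['fovy'])/2); return np.array([[f,0,p['cx']],[0,f,p['cy']],[0,0,1]])
def rays(p,uv):
    uv=np.array(uv,float).reshape(-1,1,2)
    n=cv2.undistortPoints(uv,K(p),np.array([p['k1'],0,0,0.]))[:,0]
    return np.c_[n[:,0],-n[:,1],-np.ones(len(n))]
def pts(p,uv):  # depth points
    uv=np.array(uv).reshape(-1,2); z=p['z_map'][uv[:,1].astype(int),uv[:,0].astype(int)]
    c=rays(p,uv)*z[:,None]; w=c@p['T'][:3,:3].T+p['T'][:3,3]; return w[z>0]
def cloud(p):
    v,u=np.mgrid[0:384,0:512]; uv=np.c_[u.ravel(),v.ravel()]
    z=p['z_map'].ravel(); c=rays(p,uv)*z[:,None]
    return (c@p['T'][:3,:3].T+p['T'][:3,3]).reshape(384,512,3), p['z_map']>0
def onz(p,uv,h):
    d=rays(p,uv)@p['T'][:3,:3].T; o=p['T'][:3,3]; return o+d*((h-o[2])/d[:,2])[:,None]
def save(p,n): cv2.imwrite('pics/'+n,p['color'][:,:,::-1])
E
python3 - <<'E'
from h import *
s=state(); print({k:np.round(v,2) for k,v in s.items()}, env.finger_overhang)
ims=[]
for n in('scene','top'):
    p=grab(n); ims.append(p['color'][:,:,::-1]); print(n,np.round(p['T'],2).tolist(),p['fovy'],p['k1'])
    for t in ['stand','keeper_post','pot_handle','pot_foot','wheel_top','tub','jar','bowl','stand_seat','stand_pivot']:
        try:
            for d in outline_of(p,t)[:2]:
                m=d['pixels']; vu=np.argwhere(m); w=pts(p,vu[:,::-1])
                print(t,round(d['confidence'],2),np.round(d['at']),m.sum(),np.round(np.median(w,0)) if len(w) else None, np.round(np.percentile(w,[2,98],axis=0)).tolist() if len(w) else None)
        except Exception as e: print(t,e)
    save(p,n+'0.png')
cv2.imwrite('pics/both.png',cv2.resize(np.vstack(ims),(400,600)))
E
```

```text
pics
{'time_s': np.float64(0.0), 'qpos': array([73.63, 18.35, 89.71, -0.  , 72.04, -1.14]), 'qvel': array([-0.14,  0.  ,  0.04, -0.02,  0.02,  0.18]), 'effort': array([ -0.  , -41.25, -23.2 ,   0.07,   0.05,  -0.  ]), 'ee_pos': array([150.91, 554.36, 235.12]), 'ee_rot': array([-179.9 ,   -0.  ,  164.77]), 'force': array([0.13, 0.23, 0.44]), 'torque': array([ 0.07,  0.01, -0.02]), 'gripper_force': np.float64(0.0), 'gripper_width': np.float64(91.47)} 22.0Traceback (most recent call last):
  File "<stdin>", line 5, in <module>
  File "h.py", line 10, in grab
    T=np.eye(4);T[:3,:3]=np.array(p['rotation']).reshape(3,3);T[:3,3]=p['eye'];p['T']=T
                         ~~~~~~~~~~~~~~~~~~~~~~~~~~~~~~~^^^^^
ValueError: cannot reshape array of size 3 into shape (3,3)
```

```bash
sed -i "s/np.array(p\['rotation'\]).reshape(3,3)/R.from_euler('xyz',p['rotation'],degrees=True).as_matrix()/" h.py
cat > a.py <<'E'
from h import *
import sys
ims=[]
for n in('scene','top'):
    p=grab(n); ims.append(p['color'][:,:,::-1]); print(n,p['eye'],p['rotation'],p['fovy'],p['k1'])
    for t in ['stand','keeper_post','pot_handle','wheel_top','tub','jar','bowl']:
        try:
            for d in outline_of(p,t)[:1]:
                m=d['pixels']; vu=np.argwhere(m); w=pts(p,vu[:,::-1])
                print(t,round(d['confidence'],2),np.round(d['at']),m.sum(),np.round(np.median(w,0)) if len(w) else None, np.round(np.percentile(w,[2,98],axis=0)).tolist() if len(w) else None)
            for d in look_for(p,t)[:1]: print('  lf',d)
        except Exception as e: print(t,e)
    save(p,n+'0.png')
cv2.imwrite('pics/both.png',cv2.resize(np.vstack(ims),(400,600)))
E
python3 a.py
```

```text
scene [1382.38733908  636.42954666 1065.3403351 ] [ 47.95615554   0.90279879 124.73511665] 45.466146718503246 -0.08989143282331032
stand 0.62 [249. 250.] 1904 [645. 107.  11.] [[562.0, 34.0, 3.0], [697.0, 176.0, 213.0]]
  lf {'at': [252.9, 248.0], 'confidence': 0.79}
keeper_post 0.57 [263. 203.] 164 [594. 113. 205.] [[432.0, -9.0, 3.0], [630.0, 125.0, 239.0]]
  lf {'at': [262.7, 203.8], 'confidence': 0.56}
pot_handle 0.85 [262. 225.] 731 [606. 115. 106.] [[560.0, 76.0, 57.0], [628.0, 154.0, 194.0]]
  lf {'at': [261.1, 226.5], 'confidence': 0.87}
wheel_top 0.64 [201. 180.] 1322 [ 464. -232.   46.] [[377.0, -319.0, 0.0], [535.0, -158.0, 51.0]]
  lf {'at': [200.1, 179.1], 'confidence': 0.59}
  lf {'at': [262.4, 224.1], 'confidence': 0.71}
jar 0.94 [160. 224.] 607 [ 726. -178.   62.] [[691.0, -219.0, 0.0], [747.0, -162.0, 92.0]]
  lf {'at': [159.1, 225.9], 'confidence': 0.84}
bowl 0.67 [379. 239.] 975 [371. 400.  26.] [[337.0, 350.0, 2.0], [449.0, 455.0, 50.0]]
  lf {'at': [379.7, 239.3], 'confidence': 0.8}
top [ 437.69870166   91.98623224 1073.17062974] [  9.43299101  -1.681571   -90.86
[... 322 characters left out ...]
.74}
pot_handle 0.89 [237. 194.] 549 [590. 115. 113.] [[559.0, 75.0, 9.0], [624.0, 155.0, 195.0]]
  lf {'at': [234.8, 195.0], 'confidence': 0.65}
wheel_top 0.72 [357. 241.] 2739 [ 454. -235.   46.] [[380.0, -310.0, 42.0], [529.0, -160.0, 50.0]]
  lf {'at': [357.8, 245.7], 'confidence': 0.56}
tub 0.87 [286. 132.] 645 [804. -37.  35.] [[756.0, -68.0, 1.0], [827.0, 2.0, 76.0]]
  lf {'at': [283.3, 130.7], 'confidence': 0.63}
jar 0.94 [336. 156.] 488 [ 706. -186.   87.] [[683.0, -216.0, 16.0], [736.0, -163.0, 93.0]]
  lf {'at': [338.3, 157.8], 'confidence': 0.83}
bowl 0.92 [129. 276.] 1548 [389. 412.  22.] [[338.0, 350.0, 2.0], [446.0, 457.0, 51.0]]
  lf {'at': [235.1, 187.7], 'confidence': 0.62}
```

View pics/both.png

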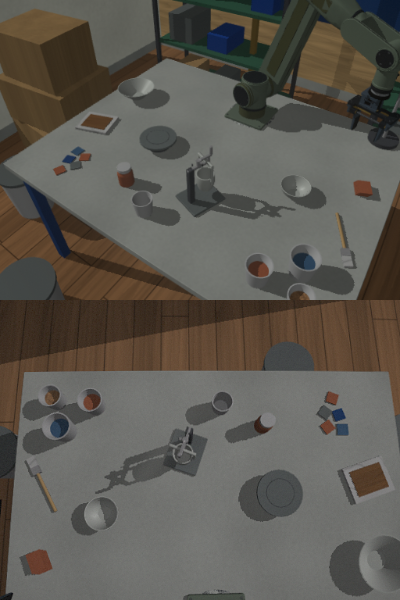

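```bash
cat > b.py <<'E'
from h import *
p=grab('wrist'); print(np.round(p['tool_from_camera'],2).tolist(),p['fovy'],p['k1'])
p=grab('top'); c,ok=cloud(p)
for lo,hi in((3,30),(165,188),(188,212),(212,232),(232,275)):
    m=ok&(c[...,2]>lo)&(c[...,2]<hi)&(abs(c[...,0]-615)<110)&(abs(c[...,1]-105)<100)
    w=c[m]; print(lo,hi,len(w),np.round(np.median(w,0)) if len(w) else '')
    if len(w)<70: print(np.round(w).astype(int).tolist())
    if lo==3:
        print(cv2.minAreaRect(w[:,:2].astype(np.float32)))
m=outline_of(p,'wheel_top')[0]['pixels'] & (abs(c[...,2]-46)<5)
print(cv2.minEnclosingCircle(c[m][:,:2].astype(np.float32)),c[m].mean(0))
x=cv2.resize(p['color'][140:230,190:290],None,fx=6,fy=6,interpolation=2)[:,:,::-1]; cv2.imwrite('pics/c.png',x)
E
python3 b.py
```

```text
[[0.0, 0.96, 0.27, 74.07], [1.0, -0.0, 0.0, 0.28], [0.0, 0.27, -0.96, -147.82], [0.0, 0.0, 0.0, 1.0]] 59.474386075691214 -0.028255460980863904
3 30 1445 [611.  90.  10.]
((615.4114990234375, 104.99463653564453), (199.66741943359375, 219.38243103027344), 89.83077239990234)
165 188 118 [650.  94. 180.]
188 212 281 [599. 109. 196.]
212 232 7 [564. 121. 226.]
[[566, 116, 228], [566, 126, 213], [564, 123, 231], [564, 121, 229], [564, 118, 226], [566, 116, 216], [564, 121, 215]]
232 275 21 [569. 120. 239.]
[[574, 123, 239], [574, 120, 241], [575, 118, 236], [572, 125, 237], [572, 123, 237], [572, 120, 240], [572, 118, 240], [569, 125, 239], [569, 123, 239], [569, 120, 240], [569, 118, 240], [569, 116, 239], [567, 125, 237], [567, 123, 240], [567, 120, 242], [567, 118, 239], [567, 116, 236], [565, 125, 236], [565, 123, 238], [564, 120, 242], [565, 118, 239]]
((454.836181640625, -237.59695434570312), 85.57705688476562) [ 454.23856543 -236.13419846   45.92279007]
```

View pics/c.png

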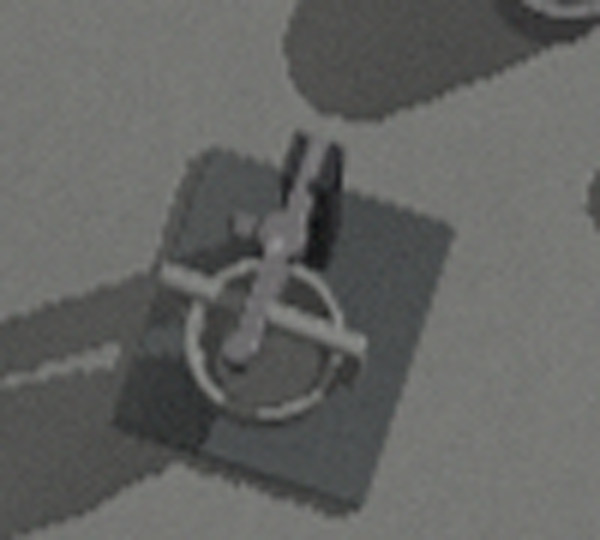

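servo_tool --steps '[[0, [-10, -6, -11], [0, 0, 0]], [0, [-20, -12, -11], [0, 0, 0]], [0, [-28, -16, -11], [0, 0, 0]], [0, [-30, -17, -11], [0, 0, 0]], [0, [-30, -17, -11], [0, 0, 0]], [0, [-30, -17, -11], [0, 0, 0]], [0, [-30, -17, -11], [0, 0, 0]], [0, [-30, -17, -11], [0, 0, 0]], [0, [-30, -17, -11], [0, 0, 0]], [0, [-30, -17, -6], [0, 0, 0]]]'

```text
time_s: 2.7
ee_pos: [370.7, 335.1, 343.0]
ee_rot: [179.9, 0.1, 164.8]
force: [0.7, 0.6, -0.5]
gripper_width: 91.3
gripper_force: 0.0
```

servo_tool --steps '[[0, [-30, -17, 0], [0, 0, 0]], [0, [-30, -17, 0], [0, 0, 0]], [0, [-30, -17, 0], [0, 0, 0]], [0, [-30, -17, 0], [0, 0, 0]], [0, [-30, -17, 0], [0, 0, 0]], [50, [-30, -17, 0], [0, 0, 0]], [100, [-30, -18, 0], [0, 0, 0]], [255, [-30, -18, 0], [0, 0, 0]], [255, [-22, -13, 0], [0, 0, 0]], [255, [-12, -9, 0], [0, 0, 0]]]' --squeeze 30

```text
time_s: 3.7
ee_pos: [592.8, 108.2, 341.4]
ee_rot: [-180.0, 0.0, 164.7]
force: [-0.3, 0.5, 0.2]
gripper_width: 54.0
gripper_force: 0.0
```

servo_tool --steps '[[255, [0, 0, 0], [0, 0, 0]], [255, [0, 0, 0], [0, 0, 0]], [255, [0, 0, 0], [0, 0, 0]], [255, [0, 0, 0], [0, 0, 0]], [255, [0, 0, 0], [0, 0, 0]], [255, [0, 0, 0], [0, 0, 0]], [255, [0, 0, 0], [0, 0, 0]], [255, [0, 0, 0], [0, 0, 0]], [255, [0, 0, 0], [0, 0, 0]], [255, [0, 0, 0], [0, 0, 0]]]'

```text
time_s: 4.7
ee_pos: [591.8, 110.4, 340.9]
ee_rot: [180.0, -0.0, 164.8]
force: [-0.1, 0.2, -0.5]
gripper_width: 0.5
gripper_force: 0.0
```

```bash
cat > w.py <<'E'
from h import *
import sys
p=grab('wrist'); s=state(); print(np.round(s['ee_pos'],1),np.round(s['ee_rot'],1),s['gripper_width'],s['time_s'])
save(p,sys.argv[1]); c,ok=cloud(p)
for t in ('keeper_post','pot_handle','stand'):
    for d in outline_of(p,t)[:1]:
        m=d['pixels']; print(t,d['confidence'],np.round(d['at']),m.sum())
box=ok&(abs(c[...,0]-600)<130)&(abs(c[...,1]-105)<110)
for lo,hi in ((3,30),(165,188),(188,198),(198,212),(212,232),(232,250)):
    w=c[box&(c[...,2]>lo)&(c[...,2]<hi)]
    if len(w)<20: continue
    r=cv2.minAreaRect(w[:,:2].astype(np.float32))
    print(lo,hi,len(w),'mean',np.round(w.mean(0),1),'medz',np.round(np.median(w[:,2]),1),'rect',np.round(r[0],1),np.round(r[1],1),round(r[2],1))
E
python3 w.py w1.png
```

```text
[591.8 110.4 340.9] [180.   -0.  164.8] 0.37629963803556193 4.75
keeper_post 0.69 [258. 187.] 732
pot_handle 0.78 [249. 169.] 3645
stand 0.82 [257. 162.] 5275
3 30 4409 mean [605.4 104.5   8.9] medz 9.0 rect [616.4 102.6] [130.3 150. ] 70.7
165 188 255 mean [604.  107.2 180.8] medz 182.1 rect [613.8 116.7] [98.2 75.7] 10.8
188 198 1001 mean [593.1 110.8 192.5] medz 192.6 rect [600.1 106.6] [90.5 37.9] 61.0
198 212 514 mean [599.3 109.4 205.1] medz 205.0 rect [597.3 111. ] [25.3 67.8] 87.4
212 232 54 mean [565.  120.  221.8] medz 222.2 rect [565.5 119.8] [10.7  3.7] 83.5
232 250 203 mean [569.  119.4 238.4] medz 238.8 rect [569.4 119.2] [10.8 11.6] 73.3
```

View pics/w1.png

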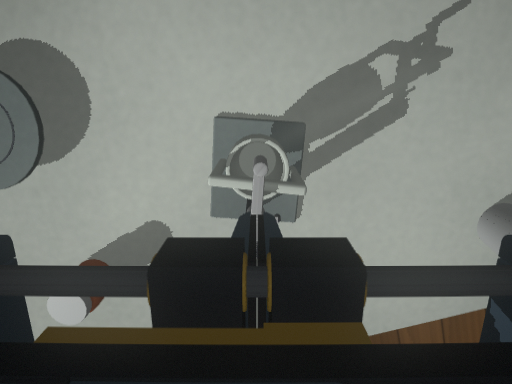

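servo_tool --steps '[[255, [9, -8, 0], [0, 0, 0]], [255, [9, -9, 5], [0, 0, 0]], [255, [8, -8, 15], [0, 0, 0]], [255, [0, 0, 20], [0, 0, 0]], [255, [0, 0, 20], [0, 0, 0]], [255, [0, 0, 18], [0, 0, 0]], [255, [0, 0, 14], [0, 0, 0]], [255, [0, 0, 9], [0, 0, 0]], [255, [0, 0, 5], [0, 0, 0]], [255, [0, 0, 0], [0, 0, 0.072]]]'

```text
time_s: 5.9
ee_pos: [559.7, 93.0, 234.6]
ee_rot: [-180.0, -0.0, 160.5]
force: [0.3, -0.1, -0.1]
gripper_width: 0.4
gripper_force: 0.0
```

servo_tool --steps '[[255, [0, 1, 0], [0, 0, 0]], [255, [0, 1, 0], [0, 0, 0]], [255, [0, 1, 0], [0, 0, 0]], [255, [0, 1, 0], [0, 0, 0]], [255, [0, 1, 0], [0, 0, 0]], [255, [0, 0, 0], [0, 0, 0]], [255, [0, 0, 0], [0, 0, 0]], [255, [0, 0, 0], [0, 0, 0]], [255, [0, 0, 0], [0, 0, 0]], [255, [0, 0, 0], [0, 0, 0]]]'

```text
time_s: 6.9
ee_pos: [561.8, 97.8, 234.9]
ee_rot: [180.0, -0.0, 160.6]
force: [-0.2, 1.0, 0.4]
gripper_width: 0.2
gripper_force: 0.0
```

```bash
python3 -c "
from h import *
s=state();print(s['ee_pos'],s['ee_rot'],s['force'],s['qpos'])"
```

```text
[561.79027246  97.84533676 234.93697582] [ 1.79994289e+02 -2.34257891e-03  1.60644677e+02] [-0.15441232  1.04874171  0.40841889] [ 8.72100767e+00  1.79210455e+01  9.03682293e+01  6.46811984e-03
  7.17101044e+01 -6.19256990e+01]
```

servo_tool --steps '[[255, [0, 1, 0], [0, 0, 0]], [255, [0, 1, 0], [0, 0, 0]], [255, [0, 1, 0], [0, 0, 0]], [255, [0.9, 2.77, 0], [0, 0, 0.05]], [255, [0.9, 2.77, 0], [0, 0, 0.05]], [255, [0.9, 2.77, 0], [0, 0, 0.05]], [255, [0.9, 2.77, 0], [0, 0, 0.05]], [255, [0.9, 2.77, 0], [0, 0, 0.05]], [255, [0.9, 2.77, 0], [0, 0, 0.05]], [255, [0.9, 2.77, 0], [0, 0, 0.05]]]'

```text
time_s: 7.9
ee_pos: [565.9, 120.2, 234.9]
ee_rot: [-179.9, 0.0, 140.5]
force: [-0.5, -1.8, 0.7]
gripper_width: 0.5
gripper_force: 1.1
```

```bash
cat > k.py <<'E'
from h import *
s=state(); T=toolT(s); piv=np.array([621.2,101.1])
P=(T.T[:3,:3]@np.r_[piv-T[:2,3],0]); f=T[:3,:3].T@s['force']
yaw=s['ee_rot'][2]; 
print('t',round(s['time_s'],2),'pos',np.round(s['ee_pos'],1),'face angle',round(np.radians((160.7-yaw+180)%360-180),3),'pivot in tool',np.round(P[:2],1),'force tool',np.round(f,1),'w',round(s['gripper_width'],2))
E
python3 k.py
```

```text
t 7.9 pos [565.9 120.2 234.9] face angle 0.353 pivot in tool [-54.8  20.5] force tool [-0.8 -1.7 -0.7] w 0.47
```

servo_tool --steps '[[255, [0.9, 2.77, 0], [0, 0, 0.05]], [255, [0.9, 2.77, 0], [0, 0, 0.05]], [255, [0.9, 2.77, 0], [0, 0, 0.05]], [255, [0.9, 2.77, 0], [0, 0, 0.05]], [255, [0.9, 2.77, 0], [0, 0, 0.05]], [255, [0.9, 2.77, 0], [0, 0, 0.05]], [255, [0.9, 2.77, 0], [0, 0, 0.05]], [255, [0.9, 2.77, 0], [0, 0, 0.05]], [255, [0.9, 2.77, 0], [0, 0, 0.05]], [255, [0.9, 2.77, 0], [0, 0, 0.05]]]'

```text
time_s: 8.9
ee_pos: [581.3, 144.0, 234.8]
ee_rot: [-179.8, 0.0, 111.8]
force: [-2.5, -1.9, 1.4]
gripper_width: 0.4
gripper_force: 2.0
```

```bash
python3 k.py
```

```text
t 8.9 pos [581.3 144.  234.8] face angle 0.853 pivot in tool [-54.6  21.1] force tool [-0.8 -3.  -1.4] w 0.36
```

servo_tool --steps '[[255, [0.9, 2.77, 0], [0, 0, 0.05]], [255, [0.9, 2.77, 0], [0, 0, 0.05]], [255, [0.9, 2.77, 0], [0, 0, 0.05]], [255, [0.9, 2.77, 0], [0, 0, 0.05]], [255, [0.9, 2.77, 0], [0, 0, 0.05]], [255, [0.9, 2.77, 0], [0, 0, 0.05]], [255, [0.5, 1.6, 0], [0, 0, 0.03]], [255, [0.3, 1.1, 0], [0, 0, 0.02]], [255, [0, 0, 0], [0, 0, 0]], [255, [0, 0, 0], [0, 0, 0]]]'

```text
time_s: 9.9
ee_pos: [599.1, 155.0, 234.9]
ee_rot: [-179.9, -0.0, 91.9]
force: [-5.1, -0.5, 2.3]
gripper_width: 0.3
gripper_force: 2.5
```

```bash
python3 k.py
```

```text
t 9.9 pos [599.1 155.  234.9] face angle 1.2 pivot in tool [-54.6  20.3] force tool [-0.3 -5.1 -2.3] w 0.3
```

servo_tool --steps '[[255, [0.35, 1.1, 0], [0, 0, 0.02]], [255, [0.35, 1.1, 0], [0, 0, 0.02]], [255, [0.35, 1.1, 0], [0, 0, 0.02]], [255, [0.35, 1.1, 0], [0, 0, 0.02]], [255, [0.35, 1.1, 0], [0, 0, 0.02]], [255, [0.35, 1.1, 0], [0, 0, 0.02]], [255, [0.35, 1.1, 0], [0, 0, 0.02]], [255, [0, 0, 0], [0, 0, 0]], [255, [0, 0, 0], [0, 0, 0]], [255, [0, 0, 0], [0, 0, 0]]]'

```text
time_s: 10.9
ee_pos: [607.2, 157.5, 234.9]
ee_rot: [-180.0, -0.0, 83.9]
force: [-4.3, 0.6, 2.2]
gripper_width: 0.5
gripper_force: 2.5
```

servo_tool --steps '[[255, [0.17, 0.55, 0], [0, 0, 0.01]], [255, [0.17, 0.55, 0], [0, 0, 0.01]], [255, [0.17, 0.55, 0], [0, 0, 0.01]], [255, [0.17, 0.55, 0], [0, 0, 0.01]], [255, [0, 0, 0], [0, 0, 0]], [255, [0, 0, 0], [0, 0, 0]], [255, [0, 0, 0], [0, 0, 0]], [255, [0, 0, 0], [0, 0, 0]], [255, [0, 0, 0], [0, 0, 0]], [255, [0, 0, 0], [0, 0, 0]]]'

```text
time_s: 11.9
ee_pos: [609.4, 158.0, 234.8]
ee_rot: [-179.9, -0.0, 81.6]
force: [-5.0, 1.2, 2.5]
gripper_width: 0.2
gripper_force: 2.6
```

```bash
python3 k.py
```

```text
t 11.9 pos [609.4 158.  234.8] face angle 1.38 pivot in tool [-54.6  19.9] force tool [ 0.5 -5.1 -2.4] w 0.16
```

servo_tool --steps '[[255, [0.17, 0.55, 0], [0, 0, 0.01]], [255, [0.17, 0.55, 0], [0, 0, 0.01]], [255, [0.17, 0.55, 0], [0, 0, 0.01]], [255, [0.17, 0.55, 0], [0, 0, 0.01]], [255, [0.17, 0.55, 0], [0, 0, 0.01]], [255, [0, 0, 0], [0, 0, 0]], [255, [0, 0, 0], [0, 0, 0]], [255, [0, 0, 0], [0, 0, 0]], [255, [0, 0, 0], [0, 0, 0]], [255, [0, 0, 0], [0, 0, 0]]]'

```text
time_s: 12.9
ee_pos: [612.3, 158.5, 234.9]
ee_rot: [-179.9, -0.1, 78.8]
force: [-5.1, 0.3, 2.0]
gripper_width: 0.6
gripper_force: 2.6
```

servo_tool --steps '[[255, [0.17, 0.55, 0], [0, 0, 0.01]], [255, [0.17, 0.55, 0], [0, 0, 0.01]], [255, [0.17, 0.55, 0], [0, 0, 0.01]], [255, [0.17, 0.55, 0], [0, 0, 0.01]], [255, [0.17, 0.55, 0], [0, 0, 0.01]], [255, [0, 0, 0], [0, 0, 0]], [255, [0, 0, 0], [0, 0, 0]], [255, [0, 0, 0], [0, 0, 0]], [255, [0, 0, 0], [0, 0, 0]], [255, [0, 0, 0], [0, 0, 0]]]'

```text
time_s: 13.9
ee_pos: [615.3, 158.8, 234.9]
ee_rot: [-180.0, -0.1, 75.9]
force: [-4.6, 2.0, 1.9]
gripper_width: 0.4
gripper_force: 2.6
```

servo_tool --steps '[[255, [0.17, 0.55, 0], [0, 0, 0.01]], [255, [0.17, 0.55, 0], [0, 0, 0.01]], [255, [0.17, 0.55, 0], [0, 0, 0.01]], [255, [0.17, 0.55, 0], [0, 0, 0.01]], [255, [0.17, 0.55, 0], [0, 0, 0.01]], [255, [0, 0, 0], [0, 0, 0]], [255, [0, 0, 0], [0, 0, 0]], [255, [0, 0, 0], [0, 0, 0]], [255, [0, 0, 0], [0, 0, 0]], [255, [0, 0, 0], [0, 0, 0]]]'

```text
time_s: 14.9
ee_pos: [618.3, 159.0, 234.9]
ee_rot: [-180.0, -0.1, 73.0]
force: [-3.9, 1.5, 1.9]
gripper_width: -0.1
gripper_force: 2.5
```

```bash
python3 k.py
```

```text
t 14.9 pos [618.3 159.  234.9] face angle 1.53 pivot in tool [-54.5  19.7] force tool [ 0.3 -4.2 -1.9] w -0.08
```

servo_tool --steps '[[255, [0.17, 0.55, 0], [0, 0, 0.01]], [255, [0.17, 0.55, 0], [0, 0, 0.01]], [255, [0.17, 0.55, 0], [0, 0, 0.01]], [255, [0.17, 0.55, 0], [0, 0, 0.01]], [255, [0, 0, 0], [0, 0, 0]], [255, [0, 0, 0], [0, 0, 0]], [255, [0, 0, 0], [0, 0, 0]], [255, [0, 0, 0], [0, 0, 0]], [255, [0, 0, 0], [0, 0, 0]], [255, [0, 0, 0], [0, 0, 0]]]'

```text
time_s: 15.9
ee_pos: [620.7, 159.0, 234.9]
ee_rot: [-180.0, -0.1, 70.7]
force: [-3.3, 4.1, 0.9]
gripper_width: 0.7
gripper_force: 2.4
```

```bash
python3 k.py
```

```text
t 15.9 pos [620.7 159.  234.9] face angle 1.57 pivot in tool [-54.5  19.5] force tool [ 2.7 -4.4 -0.9] w 0.7
```

servo_tool --steps '[[255, [0.17, 0.55, 0], [0, 0, 0.01]], [255, [0.17, 0.55, 0], [0, 0, 0.01]], [255, [0.17, 0.55, 0], [0, 0, 0.01]], [255, [0.17, 0.55, 0], [0, 0, 0.01]], [255, [0, 0, 0], [0, 0, 0]], [255, [0, 0, 0], [0, 0, 0]], [255, [0, 0, 0], [0, 0, 0]], [255, [0, 0, 0], [0, 0, 0]], [255, [0, 0, 0], [0, 0, 0]], [255, [0, 0, 0], [0, 0, 0]]]'

```text
time_s: 16.9
ee_pos: [623.3, 158.8, 234.9]
ee_rot: [180.0, -0.1, 68.4]
force: [-3.0, 4.1, 0.6]
gripper_width: 0.5
gripper_force: 2.2
```

```bash
python3 k.py
```

```text
t 16.9 pos [623.3 158.8 234.9] face angle 1.61 pivot in tool [-54.4  19.3] force tool [ 2.7 -4.3 -0.6] w 0.46
```

servo_tool --steps '[[255, [0.17, 0.55, 0], [0, 0, 0.01]], [255, [0.17, 0.55, 0], [0, 0, 0.01]], [255, [0.17, 0.55, 0], [0, 0, 0.01]], [255, [0.17, 0.55, 0], [0, 0, 0.01]], [255, [0, 0, 0], [0, 0, 0]], [255, [0, 0, 0], [0, 0, 0]], [255, [0, 0, 0], [0, 0, 0]], [255, [0, 0, 0], [0, 0, 0]], [255, [0, 0, 0], [0, 0, 0]], [255, [0, 0, 0], [0, 0, 0]]]'

```text
time_s: 17.9
ee_pos: [625.4, 157.9, 235.0]
ee_rot: [180.0, -0.0, 66.1]
force: [-3.6, 4.4, 0.1]
gripper_width: 0.4
gripper_force: 2.0
```

```bash
python3 k.py
```

```text
t 17.9 pos [625.4 157.9 235. ] face angle 1.651 pivot in tool [-53.6  19.2] force tool [ 2.6 -5.1 -0.1] w 0.35
```

servo_tool --steps '[[255, [0.17, 0.55, 0], [0, 0, 0.01]], [255, [0.17, 0.55, 0], [0, 0, 0.01]], [255, [0.17, 0.55, 0], [0, 0, 0.01]], [255, [0, 0, 0], [0, 0, 0]], [255, [0, 0, 0], [0, 0, 0]], [255, [0, 0, 0], [0, 0, 0]], [255, [0, 0, 0], [0, 0, 0]], [255, [0, 0, 0], [0, 0, 0]], [255, [0, 0, 0], [0, 0, 0]], [255, [0, 0, 0], [0, 0, 0]]]'

```text
time_s: 18.9
ee_pos: [627.0, 157.6, 235.0]
ee_rot: [180.0, -0.0, 64.4]
force: [-2.5, 2.3, 0.6]
gripper_width: 0.5
gripper_force: 1.7
```

```bash
python3 k.py
```

```text
t 18.9 pos [627.  157.6 235. ] face angle 1.681 pivot in tool [-53.5  19.2] force tool [ 1.  -3.3 -0.6] w 0.51
```

servo_tool --steps '[[255, [0.17, 0.55, 0], [0, 0, 0.01]], [255, [0.17, 0.55, 0], [0, 0, 0.01]], [255, [0.17, 0.55, 0], [0, 0, 0.01]], [255, [0.17, 0.55, 0], [0, 0, 0.01]], [255, [0, 0, 0], [0, 0, 0]], [255, [0, 0, 0], [0, 0, 0]], [255, [0, 0, 0], [0, 0, 0]], [255, [0, 0, 0], [0, 0, 0]], [255, [0, 0, 0], [0, 0, 0]], [255, [0, 0, 0], [0, 0, 0]]]'

```text
time_s: 19.9
ee_pos: [629.3, 157.2, 234.9]
ee_rot: [-180.0, 0.0, 62.1]
force: [-1.3, 2.8, 0.9]
gripper_width: 0.0
gripper_force: 1.2
```

```bash
python3 k.py
```

```text
t 19.9 pos [629.3 157.2 234.9] face angle 1.721 pivot in tool [-53.4  19.1] force tool [ 1.9 -2.4 -0.9] w 0.03
```

servo_tool --steps '[[255, [0.17, 0.55, 0], [0, 0, 0.01]], [255, [0.17, 0.55, 0], [0, 0, 0.01]], [255, [0.17, 0.55, 0], [0, 0, 0.01]], [255, [0.17, 0.55, 0], [0, 0, 0.01]], [255, [0, 0, 0], [0, 0, 0]], [255, [0, 0, 0], [0, 0, 0]], [255, [0, 0, 0], [0, 0, 0]], [255, [0, 0, 0], [0, 0, 0]], [255, [0, 0, 0], [0, 0, 0]], [255, [0, 0, 0], [0, 0, 0]]]'

```text
time_s: 20.9
ee_pos: [631.5, 156.8, 234.9]
ee_rot: [-180.0, 0.0, 59.8]
force: [-1.8, 0.5, 0.2]
gripper_width: 1.0
gripper_force: 0.7
```

```bash
python3 k.py
```

```text
t 20.9 pos [631.5 156.8 234.9] face angle 1.761 pivot in tool [-53.3  19.1] force tool [-0.4 -1.8 -0.2] w 1.01
```

servo_tool --steps '[[255, [0.17, 0.55, 0], [0, 0, 0.01]], [255, [0.17, 0.55, 0], [0, 0, 0.01]], [255, [0.17, 0.55, 0], [0, 0, 0.01]], [255, [0, 0, 0], [0, 0, 0]], [255, [0, 0, 0], [0, 0, 0]], [255, [0, 0, 0], [0, 0, 0]], [255, [0, 0, 0], [0, 0, 0]], [255, [0, 0, 0], [0, 0, 0]], [255, [0, 0, 0], [0, 0, 0]], [255, [0, 0, 0], [0, 0, 0]]]'

```text
time_s: 21.9
ee_pos: [633.2, 156.4, 234.9]
ee_rot: [-180.0, 0.0, 58.1]
force: [-0.6, -0.5, -0.6]
gripper_width: 0.4
gripper_force: 0.2
```

```bash
python3 k.py
```

```text
t 21.9 pos [633.2 156.4 234.9] face angle 1.791 pivot in tool [-53.3  19.1] force tool [-0.8 -0.3  0.6] w 0.42
```

servo_tool --steps '[[255, [0.1, 0.28, 0], [0, 0, 0.005]], [255, [0.1, 0.28, 0], [0, 0, 0.005]], [255, [0.1, 0.28, 0], [0, 0, 0.005]], [255, [0.1, 0.28, 0], [0, 0, 0.005]], [255, [0.1, 0.28, 0], [0, 0, 0.005]], [255, [0.1, 0.28, 0], [0, 0, 0.005]], [255, [0, 0, 0], [0, 0, 0]], [255, [0, 0, 0], [0, 0, 0]], [255, [0, 0, 0], [0, 0, 0]], [255, [0, 0, 0], [0, 0, 0]]]'

```text
time_s: 22.9
ee_pos: [635.0, 156.0, 235.0]
ee_rot: [180.0, -0.0, 56.4]
force: [0.2, 0.6, 0.6]
gripper_width: 0.8
gripper_force: 0.0
```

```bash
python3 k.py
```

```text
t 22.9 pos [635. 156. 235.] face angle 1.821 pivot in tool [-53.4  19. ] force tool [ 0.6 -0.1 -0.6] w 0.8
```

servo_tool --steps '[[255, [0.1, 0.28, 0], [0, 0, 0.005]], [255, [0.1, 0.28, 0], [0, 0, 0.005]], [255, [0.1, 0.28, 0], [0, 0, 0.005]], [255, [0.1, 0.28, 0], [0, 0, 0.005]], [255, [0.1, 0.28, 0], [0, 0, 0.005]], [255, [0, 0, 0], [0, 0, 0]], [255, [0, 0, 0], [0, 0, 0]], [255, [0, 0, 0], [0, 0, 0]], [255, [0, 0, 0], [0, 0, 0]], [255, [0, 0, 0], [0, 0, 0]]]'

```text
time_s: 23.9
ee_pos: [636.4, 155.7, 234.9]
ee_rot: [-180.0, -0.0, 54.9]
force: [-0.3, 0.1, -0.0]
gripper_width: 0.4
gripper_force: 0.0
```

```bash
python3 k.py
```

```text
t 23.9 pos [636.4 155.7 234.9] face angle 1.846 pivot in tool [-53.4  18.9] force tool [-0.1 -0.3  0. ] w 0.44
```

servo_tool --steps '[[255, [0, -5, 0], [0, 0, 0]], [255, [0, -7, 0], [0, 0, 0]], [255, [0, 0, -10], [0, 0, 0]], [255, [0, 0, -20], [0, 0, 0]], [255, [0, 0, -25], [0, 0, 0]], [200, [0, 0, -20], [0, 0, -0.138]], [154, [0, 0, 0], [0, 0, -0.138]], [154, [-28, -5, 0], [0, 0, 0]], [154, [-35, -5, 0], [0, 0, 0]], [154, [-25, -5, 0], [0, 0, 0]]]'

```text
time_s: 24.9
ee_pos: [582.6, 83.3, 310.9]
ee_rot: [179.9, 0.0, 70.8]
force: [1.2, -0.3, 0.2]
gripper_width: 35.2
gripper_force: 0.0
```

```bash
python3 w.py w2.png; python3 k.py
```

```text
[580.8  80.3 311.5] [180.    0.2  70.6] 36.0710997888434 24.95
keeper_post 0.97 [307. 132.] 1955
pot_handle 0.57 [256. 141.] 3841
stand 0.7 [253. 142.] 3854
3 30 4489 mean [620.6 120.1   9.1] medz 9.1 rect [600.8 108.4] [128.5 211. ] 70.7
165 188 1266 mean [639.   97.1 178.6] medz 179.0 rect [622.8 101.3] [21.9 96.9] 70.9
188 198 1568 mean [594.4 112.1 192.8] medz 192.8 rect [597.3 103.8] [72.6 77.1] 29.7
198 212 1492 mean [632.3 115.1 204.7] medz 205.0 rect [633.4 123. ] [67.  29.6] 74.2
212 232 79 mean [647.9 147.6 222.6] medz 222.2 rect [648.8 147.9] [11.1  4.1] 70.3
232 250 310 mean [652.  146.7 238.6] medz 238.9 rect [652.4 146.6] [11.2 11.5] 69.6
t 25.1 pos [583.6  84.5 311. ] face angle 1.571 pivot in tool [28.1 30. ] force tool [ 0.6 -0.8 -0.3] w 36.14
```

View pics/w2.png

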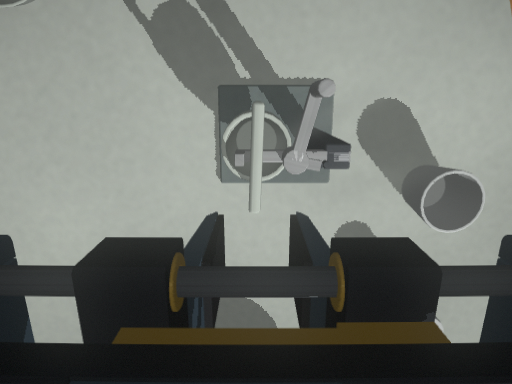

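servo_tool --steps '[[154, [0, 0, 10], [0, 0, 0]], [154, [0, 0, 20], [0, 0, 0]], [154, [0, 0, 22], [0, 0, 0]], [154, [0, 0, 20], [0, 0, 0]], [154, [0, 0, 18], [0, 0, 0]], [154, [0, 0, 14], [0, 0, 0]], [154, [0, 0, 10], [0, 0, 0]], [154, [0, 0, 5], [0, 0, 0]], [154, [0, 0, 3], [0, 0, 0]], [154, [0, 0, 0], [0, 0, 0]]]'

```text
time_s: 26.1
ee_pos: [583.6, 84.7, 187.9]
ee_rot: [180.0, -0.0, 70.8]
force: [0.2, -0.0, 0.7]
gripper_width: 35.9
gripper_force: 0.0
```

servo_tool --steps '[[180, [0, 0, 0], [0, 0, 0]], [200, [0, 0, 0], [0, 0, 0]], [210, [0, 0, 0], [0, 0, 0]], [220, [0, 0, 0], [0, 0, 0]], [225, [0, 0, 0], [0, 0, 0]], [230, [0, 0, 0], [0, 0, 0]], [240, [0, 0, 0], [0, 0, 0]], [255, [0, 0, 0], [0, 0, 0]], [255, [0, 0, 0], [0, 0, 0]], [255, [0, 0, 0], [0, 0, 0]]]' --squeeze 30

```text
time_s: 27.1
ee_pos: [583.3, 84.4, 188.1]
ee_rot: [-180.0, -0.0, 70.8]
force: [-2.3, 0.0, 2.1]
gripper_width: 9.6
gripper_force: 30.0
```

```bash
python3 k.py
```

```text
t 27.1 pos [583.3  84.4 188.1] face angle 1.57 pivot in tool [28.2 30.3] force tool [-0.7 -2.2 -2.1] w 9.61
```

servo_tool --steps '[[255, [0, 0, -1], [0, 0, 0]], [255, [0, 0, -2], [0, 0, 0]], [255, [0, 0, -3], [0, 0, 0]], [255, [0, 0, -4], [0, 0, 0]], [255, [0, 0, -4], [0, 0, 0]], [255, [0, 0, -4], [0, 0, 0]], [255, [0, 0, -4], [0, 0, 0]], [255, [0, 0, -4], [0, 0, 0]], [255, [0, 0, -2], [0, 0, 0]], [255, [0, 0, 0], [0, 0, 0]]]'

```text
time_s: 28.1
ee_pos: [583.6, 84.5, 216.4]
ee_rot: [180.0, -0.0, 70.7]
force: [1.0, 0.3, -2.6]
gripper_width: 9.9
gripper_force: 30.0
```

```bash
python3 k.py
python3 - <<'E'
from h import *
p=grab('scene'); c,ok=cloud(p); m=outline_of(p,'pot_handle')[0]; print(m['confidence'],m['at'])
u,v=map(int,m['at']); x=cv2.resize(p['color'][v-60:v+40,u-70:u+60],None,fx=5,fy=5,interpolation=2)[:,:,::-1]; cv2.imwrite('pics/s2.png',x)
E
```

```text
t 28.1 pos [583.6  84.5 216.4] face angle 1.57 pivot in tool [28.1 30. ] force tool [0.6 0.8 2.6] w 9.95
0.6 [265.2, 219.0]
```

View pics/s2.png

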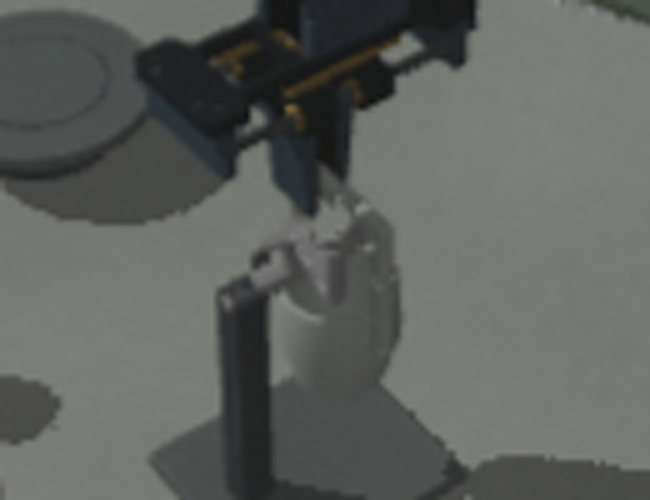

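servo_tool --steps '[[255, [0, -3, 0], [0, 0, 0]], [255, [0, -7, 0], [0, 0, 0]], [255, [0, -10, 0], [0, 0, 0]], [255, [0, -13, 0], [0, 0, 0]], [255, [0, -15, 0], [0, 0, 0]], [255, [0, -15, 0], [0, 0, 0]], [255, [0, -14, 0], [0, 0, 0]], [255, [0, -12, -5], [0, 0, 0]], [255, [0, -8, -10], [0, 0, 0]], [255, [0, -3, -15], [0, 0, 0]]]'

```text
time_s: 29.2
ee_pos: [487.7, 117.7, 246.6]
ee_rot: [-180.0, 0.0, 70.8]
force: [0.3, -0.4, -3.2]
gripper_width: 9.7
gripper_force: 30.0
```

```bash
python3 k.py
python3 - <<'E'
from h import *
T=toolT(); Rt=T[:3,:3]
piv=np.array([454.5,-236.8,0])
foot=T[:3,3]+Rt@np.array([28,0,3])+np.array([0,0,-137]); print('foot nominal',foot)
d=np.r_[piv[:2],46+15]-foot; print('move tool',Rt.T@d)
for n in('scene','top'):
    p=grab(n); c,ok=cloud(p); m=outline_of(p,'pot_handle')
    if not m: continue
    m=m[0]; print(n,m['confidence'],m['at'])
    w=c[m['pixels']&ok]; w=w[np.linalg.norm(w[:,:2]-foot[:2],axis=1)<60]
    for a,b in((-5,25),(25,50),(50,75),(115,150)):
        q=w[(w[:,2]-foot[2]>a)&(w[:,2]-foot[2]<b)]
        if len(q)>5: print(a,b,len(q),np.round(q.min(0)),np.round(q.max(0)),np.round(q.mean(0)))
    save(p,n+'3.png')
    if n=='scene':
        u,v=map(int,m['at']); cv2.imwrite('pics/s3.png',cv2.resize(p['color'][v-60:v+40,u-70:u+60],None,fx=5,fy=5,interpolation=2)[:,:,::-1])
E
```

```text
t 29.2 pos [487.7 117.7 246.6] face angle 1.569 pivot in tool [ 28.3 131.5] force tool [-0.2  0.4  3.2] w 9.7
foot nominal [496.95554478 144.12503836 106.56460527]
move tool [-373.6478742    85.3607763    45.64313049]
scene 0.68 [291.6, 198.5]
-5 25 82 [465. 118. 108.] [530. 178. 131.] [511. 152. 122.]
25 50 225 [462. 112. 132.] [538. 187. 157.] [501. 145. 145.]
50 75 288 [461.  98. 157.] [537. 189. 181.] [503. 144. 170.]
115 150 118 [477. 130. 222.] [517. 189. 255.] [506. 164. 246.]
```

View pics/s3.png

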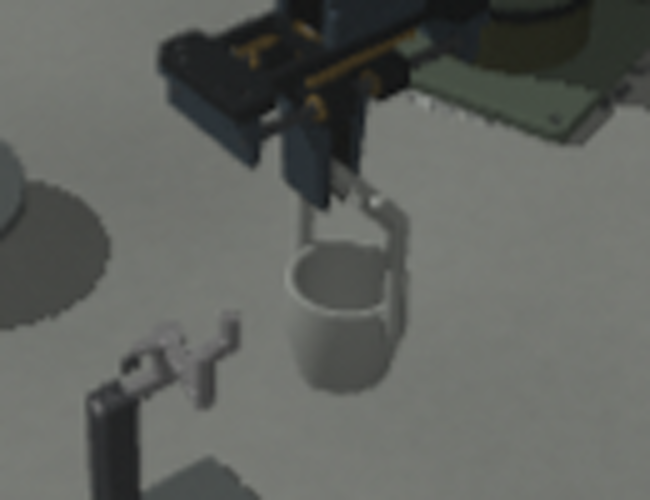

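servo_tool --steps '[[255, [-5, 1.1, 0], [0, 0, 0]], [255, [-12, 2.7, 0], [0, 0, 0]], [255, [-18, 4.1, 0], [0, 0, 0]], [255, [-22, 5, 0], [0, 0, 0]], [255, [-24, 5.5, 0], [0, 0, 0]], [255, [-24, 5.5, 0], [0, 0, 0]], [255, [-24, 5.5, 0], [0, 0, 0]], [255, [-24, 5.5, 0], [0, 0, 0]], [255, [-24, 5.5, 0], [0, 0, 0]], [255, [-24, 5.5, 0], [0, 0, 0]]]'

```text
time_s: 30.4
ee_pos: [465.3, -89.4, 245.4]
ee_rot: [-179.9, 0.0, 70.7]
force: [-0.0, -0.1, -3.3]
gripper_width: 9.9
gripper_force: 30.0
```

servo_tool --steps '[[255, [-24, 5.5, 0], [0, 0, 0]], [255, [-24, 5.5, 0], [0, 0, 0]], [255, [-24, 5.5, 0], [0, 0, 0]], [255, [-22, 5, 2], [0, 0, 0]], [255, [-20, 4.6, 4], [0, 0, 0]], [255, [-18, 4.1, 6], [0, 0, 0]], [255, [-16, 3.7, 8], [0, 0, 0]], [255, [-12, 2.7, 7], [0, 0, 0]], [255, [-8, 1.8, 5], [0, 0, 0]], [255, [-5, 1.1, 3], [0, 0, 0]]]'

```text
time_s: 31.4
ee_pos: [445.8, -264.5, 210.2]
ee_rot: [-179.9, -0.0, 70.7]
force: [-0.0, 1.3, -3.2]
gripper_width: 10.2
gripper_force: 30.0
```

servo_tool --steps '[[255, [0, 0, 1], [0, 0, 0]], [255, [0, 0, 2], [0, 0, 0]], [255, [0, 0, 2], [0, 0, 0]], [255, [0, 0, 2], [0, 0, 0]], [255, [0, 0, 2], [0, 0, 0]], [255, [0, 0, 1], [0, 0, 0]], [255, [0, 0, 0], [0, 0, 0]], [255, [0, 0, 0], [0, 0, 0]], [255, [0, 0, 0], [0, 0, 0]], [255, [0, 0, 0], [0, 0, 0]]]'

```text
time_s: 32.4
ee_pos: [446.4, -263.9, 201.0]
ee_rot: [180.0, -0.0, 70.7]
force: [0.3, -0.3, -2.6]
gripper_width: 9.8
gripper_force: 30.0
```

Run:
```python
from h import *
s=state(); T=toolT(s); Rt=T[:3,:3]; print(s['time_s'],s['force'],s['ee_pos'],s['ee_rot'])
foot=T[:3,3]+Rt@np.array([28,0,3])+np.array([0,0,-137]); print('foot nominal',foot)
for n in('scene','top'):
    p=grab(n); c,ok=cloud(p); m=outline_of(p,'wheel_top')
    if m: 
        w=c[m[0]['pixels']&ok]; w=w[abs(w[:,2]-46)<4]; print(n,'wheel',np.round(cv2.minEnclosingCircle(w[:,:2].astype(np.float32)),1) if 0 else cv2.minEnclosingCircle(w[:,:2].astype(np.float32)))
    r=np.linalg.norm(c[...,:2]-foot[:2],axis=2); 
    rim=ok&(r<50)&(abs(c[...,2]-(foot[2]+69))<6)
    q=c[rim]; A=np.c_[q[:,:2]-foot[:2],np.ones(len(q))]; k=np.linalg.lstsq(A,q[:,2],rcond=None)[0]
    print(n,len(q),'rim circ',cv2.minEnclosingCircle(q[:,:2].astype(np.float32)),'tilt deg',np.degrees(k[:2]),k[2]-foot[2])
    if n=='scene':
        m=outline_of(p,'pot_handle')[0]; u,v=map(int,m['at']); cv2.imwrite('pics/s4.png',cv2.resize(p['color'][v-60:v+40,u-70:u+60],None,fx=5,fy=5,interpolation=2)[:,:,::-1])
```

```text
32.4 [ 0.26050033 -0.26525032 -2.5572827 ] [ 446.36127024 -263.90072269  201.00020977] [ 1.79988658e+02 -1.50177207e-03  7.07456692e+01]
foot nominal [ 455.59519294 -237.46704957   61.00094374]
scene wheel ((456.3483581542969, -237.64012145996094), 87.88400268554688)
scene 117 rim circ ((457.89990234375, -236.55276489257812), 46.17582702636719) tilt deg [ 0.52354319 -1.00057959] 68.81238563632337
top wheel ((454.8394470214844, -237.30747985839844), 85.22461700439453)
top 167 rim circ ((456.1246643066406, -230.955322265625), 40.31570053100586) tilt deg [ 0.69809515 -0.31869811] 69.94278552613818
```

View pics/s4.png

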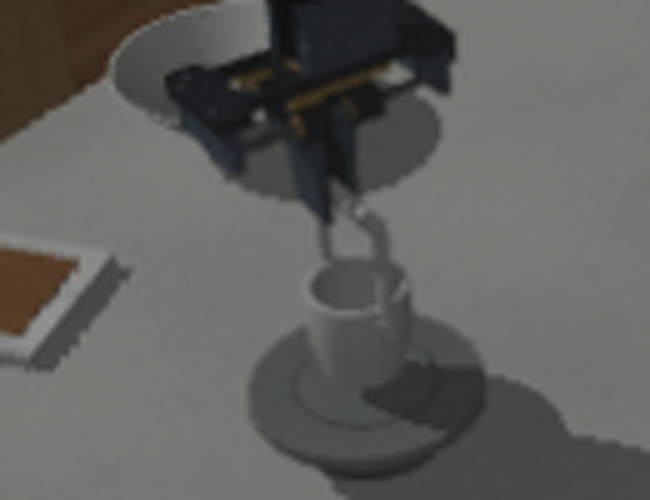

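servo_tool --steps '[[255, [0, 0, 2], [0, 0, 0]], [255, [0, 0, 2], [0, 0, 0]], [255, [0, 0, 2], [0, 0, 0]], [255, [0, 0, 2], [0, 0, 0]], [255, [0, 0, 2], [0, 0, 0]], [255, [0, 0, 1], [0, 0, 0]], [255, [0, 0, 1], [0, 0, 0]], [255, [0, 0, 0], [0, 0, 0]], [255, [0, 0, 0], [0, 0, 0]], [255, [0, 0, 0], [0, 0, 0]]]'

```text
time_s: 33.65
ee_pos: [446.4, -263.9, 189.0]
ee_rot: [180.0, -0.0, 70.7]
force: [-0.3, 0.4, -2.3]
gripper_width: 9.8
gripper_force: 30.0
```

servo_tool --steps '[[255, [0, 0, 0.5], [0, 0, 0]], [255, [0, 0, 0.5], [0, 0, 0]], [255, [0, 0, 0.5], [0, 0, 0]], [255, [0, 0, 0], [0, 0, 0]], [255, [0, 0, 0], [0, 0, 0]], [255, [0, 0, 0], [0, 0, 0]], [255, [0, 0, 0], [0, 0, 0]], [255, [0, 0, 0], [0, 0, 0]], [255, [0, 0, 0], [0, 0, 0]], [255, [0, 0, 0], [0, 0, 0]]]'

```text
time_s: 34.65
ee_pos: [446.3, -263.8, 187.4]
ee_rot: [-180.0, -0.0, 70.7]
force: [0.5, 0.2, -3.5]
gripper_width: 9.6
gripper_force: 30.0
```

servo_tool --steps '[[255, [0, 0, 0.5], [0, 0, 0]], [255, [0, 0, 0.5], [0, 0, 0]], [255, [0, 0, 0], [0, 0, 0]], [255, [0, 0, 0], [0, 0, 0]], [255, [0, 0, 0], [0, 0, 0]], [255, [0, 0, 0], [0, 0, 0]], [255, [0, 0, 0], [0, 0, 0]], [255, [0, 0, 0], [0, 0, 0]], [255, [0, 0, 0], [0, 0, 0]], [255, [0, 0, 0], [0, 0, 0]]]'

```text
time_s: 35.65
ee_pos: [446.3, -263.8, 186.4]
ee_rot: [-180.0, -0.0, 70.8]
force: [1.0, 0.1, -2.4]
gripper_width: 9.6
gripper_force: 30.0
```

servo_tool --steps '[[255, [0, 0, 0.5], [0, 0, 0]], [255, [0, 0, 0.5], [0, 0, 0]], [255, [0, 0, 0], [0, 0, 0]], [255, [0, 0, 0], [0, 0, 0]], [255, [0, 0, 0], [0, 0, 0]], [255, [0, 0, 0], [0, 0, 0]], [255, [0, 0, 0], [0, 0, 0]], [255, [0, 0, 0], [0, 0, 0]], [255, [0, 0, 0], [0, 0, 0]], [255, [0, 0, 0], [0, 0, 0]]]'

```text
time_s: 36.65
ee_pos: [446.3, -263.8, 185.4]
ee_rot: [180.0, -0.0, 70.7]
force: [0.8, -0.0, -2.4]
gripper_width: 9.6
gripper_force: 30.0
```

servo_tool --steps '[[255, [0, 0, 0.5], [0, 0, 0]], [255, [0, 0, 0.5], [0, 0, 0]], [255, [0, 0, 0], [0, 0, 0]], [255, [0, 0, 0], [0, 0, 0]], [255, [0, 0, 0], [0, 0, 0]], [255, [0, 0, 0], [0, 0, 0]], [255, [0, 0, 0], [0, 0, 0]], [255, [0, 0, 0], [0, 0, 0]], [255, [0, 0, 0], [0, 0, 0]], [255, [0, 0, 0], [0, 0, 0]]]'

```text
time_s: 37.65
ee_pos: [446.3, -263.8, 184.4]
ee_rot: [-180.0, -0.0, 70.7]
force: [0.5, 0.3, -3.1]
gripper_width: 9.9
gripper_force: 30.0
```

servo_tool --steps '[[255, [0, 0, 0.5], [0, 0, 0]], [255, [0, 0, 0.5], [0, 0, 0]], [255, [0, 0, 0], [0, 0, 0]], [255, [0, 0, 0], [0, 0, 0]], [255, [0, 0, 0], [0, 0, 0]], [255, [0, 0, 0], [0, 0, 0]], [255, [0, 0, 0], [0, 0, 0]], [255, [0, 0, 0], [0, 0, 0]], [255, [0, 0, 0], [0, 0, 0]], [255, [0, 0, 0], [0, 0, 0]]]'

```text
time_s: 38.65
ee_pos: [446.5, -264.0, 184.1]
ee_rot: [179.9, 0.0, 70.7]
force: [-1.7, 0.8, 5.7]
gripper_width: 9.9
gripper_force: 30.0
```

servo_tool --steps '[[255, [0, 0, -0.4], [0, 0, 0]], [255, [0, 0, 0], [0, 0, 0]], [255, [0, 0, 0], [0, 0, 0]], [225, [0, 0, 0], [0, 0, 0]], [218, [0, 0, 0], [0, 0, 0]], [210, [0, 0, 0], [0, 0, 0]], [200, [0, 0, 0], [0, 0, 0]], [180, [0, 0, 0], [0, 0, 0]], [165, [0, 0, 0], [0, 0, 0]], [150, [0, 0, 0], [0, 0, 0]]]' --squeeze 10

```text
time_s: 39.65
ee_pos: [446.3, -263.8, 183.8]
ee_rot: [-180.0, -0.0, 70.7]
force: [-0.4, -0.2, -0.2]
gripper_width: 36.7
gripper_force: 0.0
```

servo_tool --steps '[[150, [0, 0, 0], [0, 0, 0]], [150, [0, 0, 0], [0, 0, 0]], [150, [0, 0, -4], [0, 0, 0]], [150, [0, 0, -8], [0, 0, 0]], [150, [0, 0, -12], [0, 0, 0]], [150, [0, 0, -20], [0, 0, 0]], [150, [0, 0, -25], [0, 0, 0]], [150, [0, 0, -30], [0, 0, 0]], [150, [0, 0, -25], [0, 0, 0]], [150, [0, 0, -10], [0, 0, 0]]]'

```text
time_s: 40.65
ee_pos: [447.2, -264.4, 321.6]
ee_rot: [179.6, 0.1, 70.7]
force: [-0.3, -0.5, -0.6]
gripper_width: 37.8
gripper_force: 0.0
```

Run:
```python
from h import *
s=state(); print(s['time_s'],s['force'],s['ee_pos'],s['gripper_width'])
foot=np.array([455.6,-237.5,46]); out=[]
for n in('scene','top'):
    p=grab(n); c,ok=cloud(p)
    r=np.linalg.norm(c[...,:2]-foot[:2],axis=2); 
    q=c[ok&(r<50)&(abs(c[...,2]-(foot[2]+69))<6)]; A=np.c_[q[:,:2]-foot[:2],np.ones(len(q))]; k=np.linalg.lstsq(A,q[:,2],rcond=None)[0]
    print(n,len(q),cv2.minEnclosingCircle(q[:,:2].astype(np.float32)),'tilt',np.degrees(k[:2]),k[2])
    for a in((454.5,-237),(600,115)):
        T=np.linalg.inv(p['T']); x=T[:3,:3]@np.r_[a,130]+T[:3,3]; uv=K(p)@np.array([x[0],-x[1],-x[2]]); u,v=(uv[:2]/uv[2]).astype(int)
        out.append(cv2.resize(p['color'][v-50:v+50,u-60:u+60],(390,290))[:,:,::-1])
    m=ok&(c[...,2]>232)&(c[...,2]<248)&(np.linalg.norm(c[...,:2]-[621,101],axis=2)<70); print('post',c[m].mean(0) if m.any() else None)
cv2.imwrite('pics/f.png',np.vstack([np.hstack(out[:2]),np.hstack(out[2:])]))
```

```text
40.65 [-0.34184898 -0.45531326 -0.62883315] [ 447.20700937 -264.37351904  321.59780565] 37.799526450276716
scene 107 ((456.1422424316406, -235.6905517578125), 44.584999084472656) tilt [0.05853817 0.53819567] 114.312523256438
post [653.74232562 147.99052544 237.76651651]
top 166 ((455.3641357421875, -233.55081176757812), 43.642112731933594) tilt [-0.04211884  0.09584805] 114.87000247112198
post [650.71184601 148.37951755 239.42258985]
```

View pics/f.png

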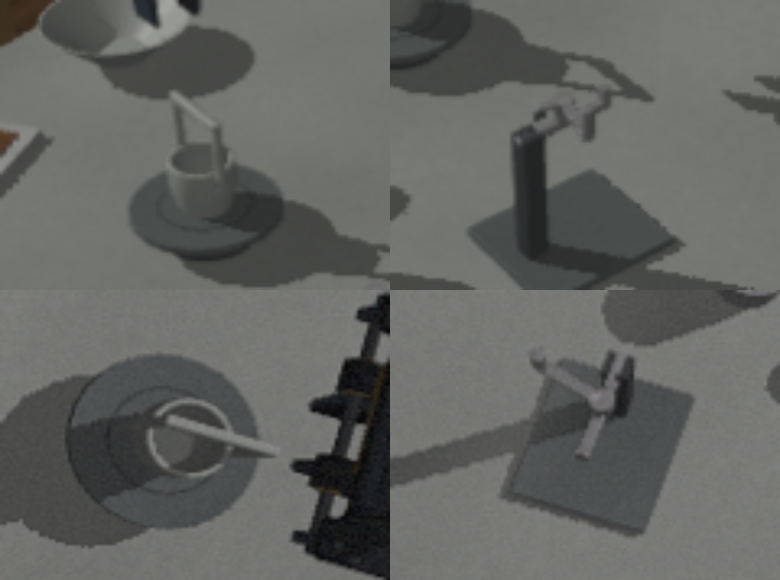

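```bash
python3 -c "
from workcell import ticket
print(ticket.job_done())"
```

```text
the job is handed in; nothing more can be done
None
```

The keeper clicked open at about 1.83 rad and stayed there. The pot was lifted free and now stands upright, within about 2 mm of the wheel's centre. The gripper is clear, and the job was handed in at about 41 s.

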